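# Shut the dust collector's flap with the hook pole

### The arm

A 7-joint arm with a two-finger parallel gripper is mounted at the origin on a cart in front of the work surface, level with it; the furniture and walls round the work are solid. World frame = base frame: x ahead of the robot, y to its left, z up, the work surface at z = 0. Lengths are in m, angles in degrees, forces in N, time in s.
With the tool pointing down it reaches from about 0.35 to 0.775 m from the base axis. Payload 3.1 kg.
Tool frame: the origin (TCP) lies on the centre line of the jaws, within the pads' length; the fingertips stand 17 mm ahead of it and the grasp point (between the pads) lies 2 mm behind it (robot.tip_reach is the distance from the TCP to the fingertips, in m); z points along the fingers, y is the direction in which the jaws open and shut (so a half turn about z gives the same grasp; the last joint's range is limited). The gripper opens to 85 mm and grips with 20 to 120 N. Pads are 22 mm wide; open, the fingers measure 114 mm over their backs; the gripper's body (76 mm by 85 mm) begins 54 mm behind the grasp point. The pads swing forward as they close: fully open they stand 13 mm farther back than shut.
Start: joints at [74.96, 17.813, 0.802, 86.603, -0.252, 75.585, -1.558], TCP at [0.12, -0.537, 0.223] pointing down, gripper open.
Joint ranges: [-154.91, 154.91], [-16.99, 109.72], [-72.82, 74.43], [7.12, 147.25], [-82.49, 262.49], [11.32, 116.49], [-174.64, 174.64]. Speed limits (degrees/s): [159.86, 159.86, 180, 180, 180, 180, 180].

### API

Orientations are given as [roll, pitch, yaw] about the fixed x, y, z axes, in that order (R = Rz(yaw) Ry(pitch) Rx(roll)).
In Python, from station import robot, fingers, vision, workorder, recognise gives the robot as it stands. Calls block until the motion is done:
- robot.move_to(position, orientation): joint-space move of the TCP to a pose.
- robot.line_to(position, orientation=None, velocity=0.15, f_stop=None): straight line of the TCP; orientation=None keeps the orientation; velocity is the mean speed in m/s. With f_stop (N) it stops when the force on the tool has changed by that much, and returns True; else False.
- robot.move_j(angles): joint-space move.
- fingers.gripper_to(opening, force=None): opening from 0.0 (shut) to 1.0 (fully open); force is the grip in N (None keeps the last); returns when the fingers have stopped.
- robot.pause(seconds).
- robot.inverse_kinematics(position, orientation): joint angles nearest the present ones, or None.
- vision.grab_frame(name): name is "scene" or "top" or "wrist"; returns the picture (400x640x3 uint8, red, green, blue); there is no depth.
- vision.calibration(name): a dict with "mtx" (3x3 intrinsics, pixels), "extrinsics" (4x4, takes a point from world to camera coordinates); the wrist camera has in their place "T_tool_cam" (4x4, takes a point from camera to tool coordinates, whose origin is the TCP and whose axes are the flange's). Camera axes: x right, y up, looking along -z (the intrinsics and any distortion apply to the point x, -y, -z); pixel columns grow to the right and rows downward; lengths in m; the calibration is good to about 2 mm. A picture is of the moment at which its call begins: read the wrist's pose just before it. calibration takes no time and is no camera call.
A pose or a line that the arm cannot do raises robot.PlanningError and nothing moves.
- workorder.close_job(): hands the job in, once; it reports no verdict.
Trained networks look in the newest picture that a camera, given by its name, has taken for a name from the list of things; names that differ only in an ending like _2 or _b are one class to them, and where a whole thing is asked for, a point or a joint stands for the part that bears it (a point fixed in the world has none). Each returns a list of dicts, best first, with "p" (0 to 1); they miss things now and then, are a little off and sometimes report something else, mostly with a low value. They report only what shows in the picture. A call takes as long as a camera call.
- recognise(label, camera): "rect" ([centre column, centre row, width, height] in pixels, round what is visible of it).
Readings, each from a call of its own:
- robot.current_time_s(): time.
- robot.current_joint_positions(): joint angles.
- robot.current_dq(): joint speeds.
- robot.current_joint_torque(): joint torques, N m.
- robot.current_tool_pos(): TCP position.
- robot.current_eef_rot(): TCP orientation.
- robot.current_contact_force(): force on the tool from outside, world axes, zero at the start.
- robot.current_torque(): the same for the moment, N m.
- robot.current_finger_gap(): opening from 0.0 (shut) to 1.0 (fully open).
Only numpy, scipy, OpenCV 4.12 (cv2) and the standard library are available. Lean on these libraries where they do the work, as an engineer would, in place of code of your own. Each camera call takes 0.05 s, during which the arm holds its last target.

### The job

Sanding is finished: shut the intake flap of the bench dust collector with the hook pole. Lift the pole from its wooden rest, put its upturned hook up through the ring eye on the flap, pull the flap fully shut until its catch holds it, then unhook and lay the pole back in its rest as you found it, hook end the same way and pointing up. Work the flap with the pole only, never with the gripper, and leave the other things on the bench where they are.

Things in the scene. Friction and masses are not known exactly. Their poses are not given: they have to be found in the camera images.
- collector: Bench dust collector, a grey sheet-metal housing fixed on the bench: 260 wide (its y), 200 deep, 470 high, a 100 mm duct rising from its top. Origin on the bench under the middle of its front face; its x axis points into the housing, away from the robot, z up. The intake opening in the front face is 190 wide, 196 to 426 mm above the bench, centred on y = 0.
- intake (a point): Middle of the intake opening, in the front face; axes as the collector's. A lamp bar (26 deep, 22 high, 240 wide) stands across the front, its middle 70 mm before the face and 555 mm above the bench, on two thin arms at y = +-112 mm: no room for an upright gripper and wrist. Lean 20 to 45 degrees from vertical (fingers forward and down, pole rising forward) to hook the open flap.
- flap (a joint): Angle of the aluminium intake flap (204 wide, 236 high, 4 thick), rad: 0 = shut, grows as its lower edge swings back and up into the housing, at most 0.85. A stiff hinge (0.16 N m of friction) keeps it where it is left; its weight helps it shut. In the last 0.08 rad its lower edge rides over a sprung ball catch in the sill (1 to 2 N more at the ring), which then holds it shut.
- flap_hinge (a point): Middle of the flap's level hinge line, at the flap's top edge, 430 mm above the bench and 9 mm behind the collector's front face; axes as the collector's, the hinge line is its y axis. In these axes, at flap angle q, the ring's centre is at x = 0.125 sin q - 0.036 cos q, z = -0.125 cos q - 0.036 sin q.
- eye (a point): Centre of the brass ring eye on the flap's front, on its middle line, 125 mm below the hinge line, 36 mm before the flap. Ring: 32 mm inner, 46 mm outer diameter, wire 7 mm. Its axes turn with the flap: z is the ring's own axis and points along the flap to the hinge (straight up when shut), x points from the ring to the flap (level, away from the robot when shut), y as the collector's.
- hook_pole: Hook pole, 235 mm long, 0.13 kg. Origin at the centre of its wooden handle, x along the pole to the hook, z the way the hook's point turns (up as it lies in the rest). Handle: x from -60 to +60 mm, 18 wide with flat sides (y) to grip across, 22 high. An 8 mm steel rod runs on to x = 175 mm and turns up, leaning 6 degrees back, into the hook's point, 8 mm thick, up to z = +38 mm.
- rest_seat (a point): Where the handle's centre lies in the fixed wooden rest, 67 mm above the bench; x along the pole's way to the hook end, z up. Base 160 x 80 x 14 mm; two notched uprights, 14 thick, 62 wide, centred 50 mm before and behind this point. Notch floor 56 mm above the bench and 23 wide, flared to about 38 wide at its top, 88 mm above the bench. Between the uprights the handle is free for 86 mm.
- hook_tip (a point): Near the end of the hook's upturned point, in the pole's frame at [0.172, 0, 0.034] (4 mm below its rounded end). The point is smooth: the ring can slip off its end unless the pole rises forward at about the flap's angle (within 0.2 rad, or steeper) when the pull begins.
- hook_bend (a point): Foot of the hook's upturned point, on the rod's axis, in the pole's frame at [0.175, 0, 0]. Axes as the pole's.
- pliers: Bystander: pliers with red grips, 157 mm long, lying on the bench. Leave alone.
- tape_measure: Bystander: yellow tape measure, 77 mm long, 56 high. Leave alone.
- sanding_block: Bystander: cork-faced sanding block, 105 mm long, 32 high. Leave alone.
- wedge_block: Bystander: plain wooden block, 90 mm long, 35 high. Leave alone.
- jar: Bystander: glass jar of brass screws with a pale metal lid, 57 mm across, 98 high, its origin under its middle. Leave alone.

How it is judged:
By the outcome, as a careful person would: the job done as asked, in the order asked, and still so for the second after the job is handed in, with the robot touching nothing.
It also fails if it takes over 72 s, if anything falls off the work surface, if the arm or the gripper's body presses on something with over 40 N, if the wrist force passes 120 N, or if a joint passes its speed limit or range.

## Working session

There is one attempt and no reset: what is moved stays moved. The work goes in short steps, each a Python script; the robot and the scene stay as the last script left them, time stands still between calls to the robot, and variables do not carry over. Pictures are saved under pics/ and viewed, and the job is handed in when it is done.

```bash
ls; mkdir -p pics
python3 - <<'E'
from station import robot, fingers, vision, workorder, recognise
import cv2, numpy as np
for n in ["scene","top","wrist"]:
    im=vision.grab_frame(n); cv2.imwrite(f"pics/{n}0.png",im[:,:,::-1])
    c=vision.calibration(n); print(n,{k:np.round(v,4).tolist() if not isinstance(v,(str,type(None))) else v for k,v in c.items()})
    for l in ["collector","eye","flap","hook_pole","hook_tip","hook_bend","rest_seat","pliers","jar"]:
        try:
            r=recognise(l,n); print(l,[(np.round(d['rect'],1).tolist(),round(d['p'],2)) for d in r[:2]])
        except Exception as e: print(l,e)
print(robot.current_time_s(),robot.tip_reach,robot.current_tool_pos(),robot.current_eef_rot())
E
```

```text
pics
scene {'mtx': [[500.8405, 0.0, 325.8188], [0.0, 500.8405, 202.4075], [0.0, 0.0, 1.0]], 'extrinsics': [[0.8605, -0.5092, -0.0168, -0.4601], [0.2528, 0.3982, 0.8818, -0.3589], [-0.4423, -0.763, 0.4714, -1.5451], [0.0, 0.0, 0.0, 1.0]]}
collector [([353.8, 133.4, 115.8, 266.8], 0.67)]
eye [([342.6, 159.6, 33.6, 40.7], 0.7), ([414.8, 318.4, 19.6, 32.4], 0.42)]
flap [([345.4, 157.1, 31.5, 40.5], 0.87)]
hook_pole [([362.4, 302.5, 54.1, 47.7], 0.88)]
hook_tip [([363.6, 302.9, 56.9, 52.6], 0.82)]
hook_bend [([363.8, 301.4, 58.5, 46.1], 0.72), ([344.1, 160.2, 34.0, 40.5], 0.68)]
rest_seat [([347.6, 322.4, 50.7, 51.8], 0.65)]
pliers [([363.2, 304.3, 53.6, 47.0], 0.53), ([317.1, 276.8, 36.5, 20.3], 0.51)]
jar [([415.4, 318.0, 19.9, 33.7], 0.93)]
top {'mtx': [[501.4899, 0.0, 324.9366], [0.0, 501.4899, 195.2363], [0.0, 0.0, 1.0]], 'extrinsics': [[0.2389, -0.971, 0.0037, -0.1712], [0.9456, 0.2334, 0.2267, -0.5589], [-0.221, -0.0507, 0.974, -1.568], [0.0, 0.0, 0.0, 1.0]]}
collector [([297.2, 93.9, 112.1, 187.8], 0.57)]
eye [([210.5, 218.4, 22.4, 33.0], 0.4)]
flap [([405.1, 252.2, 8.1, 65.7], 0.64)]
hook_pole [([403.0, 251.9, 6.3, 66.5], 0.52), ([297.4, 92.5, 109.5, 185.0], 0.34)]
hook_tip [([403.4, 250.2, 8.9, 66.6], 0.77), ([344.4, 208.3, 28.9, 16.6], 0.42)]
hook_bend [([404.4, 251.6, 6.5, 66.1], 0.92)]
rest_seat [([443.9, 223.4, 21.0, 19.6], 0.63), ([403.5, 265.9, 32.4, 47.2], 0.56)]
pliers [([318.4, 231.1, 42.9, 18.4], 0.57)]
jar [([443.3, 223.2, 20.0, 17.6], 0.66)]
wrist {'mtx': [[279.5455, 0.0, 314.4063], [0.0, 279.5455, 201.1105], [0.0, 0.0, 1.0]], 'T_tool_cam': [[-0.0, 0.9626, 0.2708, 0.0695], [1.0, -0.0001, 0.0004, -0.0006], [0.0004, 0.2708, -0.9626, -0.1508], [0.0, 0.0, 0.0, 1.0]]}
collector []
eye []
flap []
hook_pole []
hook_tip []
hook_bend []
rest_seat []
pliers []
jar []
1.5 0.017 [ 0.1204843  -0.53666439  0.22270534] [1.79997238e+02 6.88705485e-04 1.26543867e+01]
```

Run:
```python
import cv2
a=cv2.imread('pics/scene0.png');b=cv2.imread('pics/top0.png')
cv2.imwrite('pics/s_c1.png',cv2.resize(a[110:360,250:450],None,fx=3.2,fy=2.4*1.0) if 0 else cv2.resize(a[60:360,250:450],(400,600),interpolation=cv2.INTER_CUBIC))
cv2.imwrite('pics/t_c1.png',cv2.resize(b[100:320,190:470],(760,597),interpolation=cv2.INTER_CUBIC))
```

```text
(no output)
```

View pics/scene0.png

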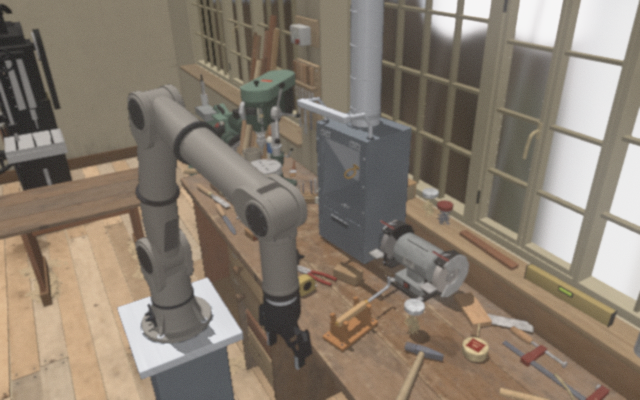

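View pics/top0.png

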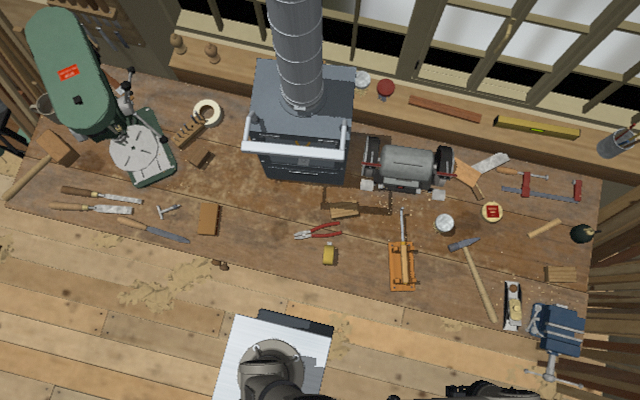

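```bash
sleep 1
```

```text
(no output)
```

View pics/s_c1.png

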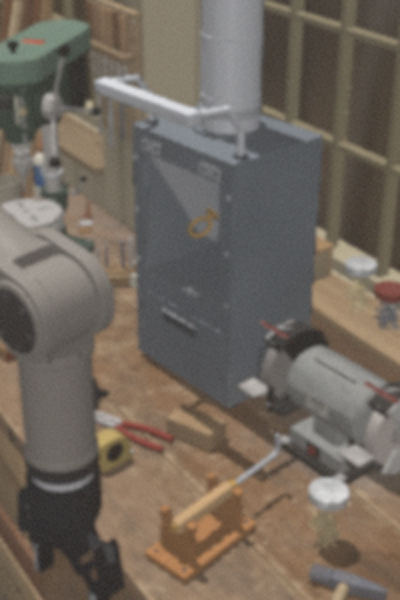

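View pics/t_c1.png

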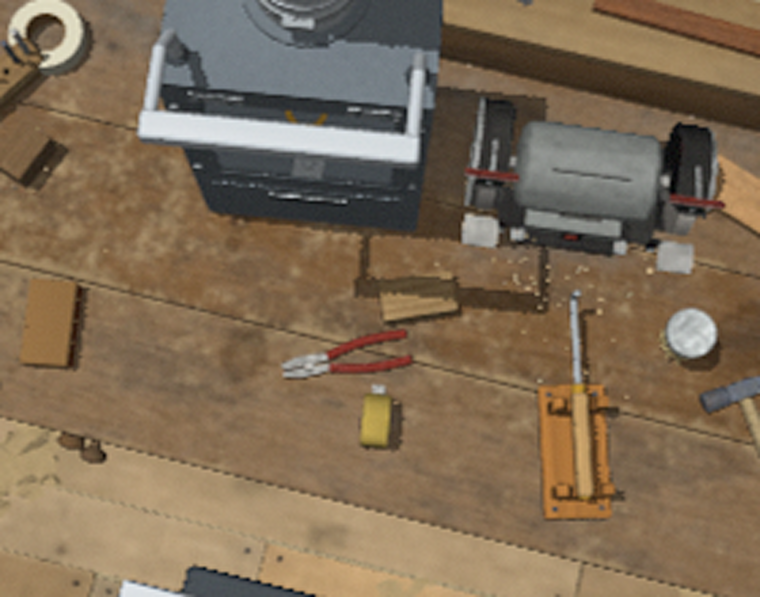

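Run:
```python
import cv2
a=cv2.imread('pics/scene0.png');b=cv2.imread('pics/top0.png')
def c(im,x,y,w,h,f,n):
    cv2.imwrite(n,cv2.resize(im[y:y+h,x:x+w],None,fx=f,fy=f,interpolation=cv2.INTER_CUBIC))
c(b,380,200,60,100,6,'pics/z1.png')
c(b,230,50,140,140,4.2,'pics/z2.png')
c(a,305,100,110,170,3.5,'pics/z3.png')
c(a,310,270,100,85,6,'pics/z4.png')
```

```text
(no output)
```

View pics/z1.png

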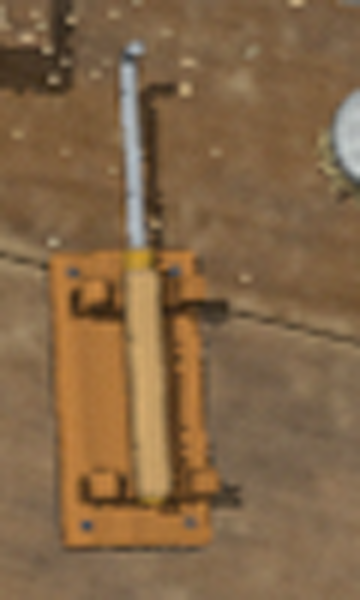

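View pics/z2.png

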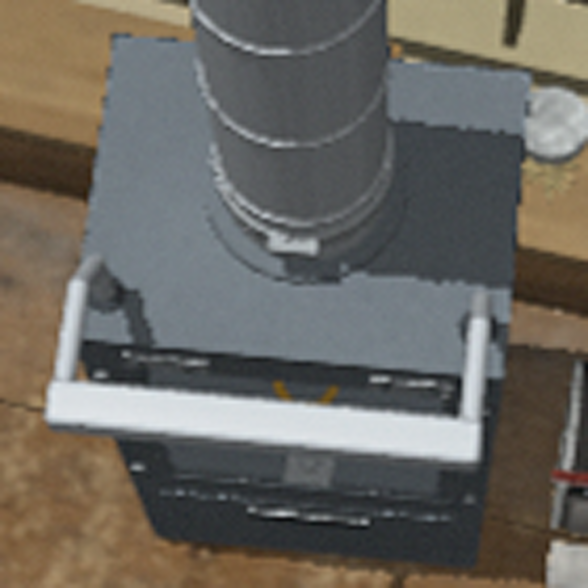

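View pics/z3.png

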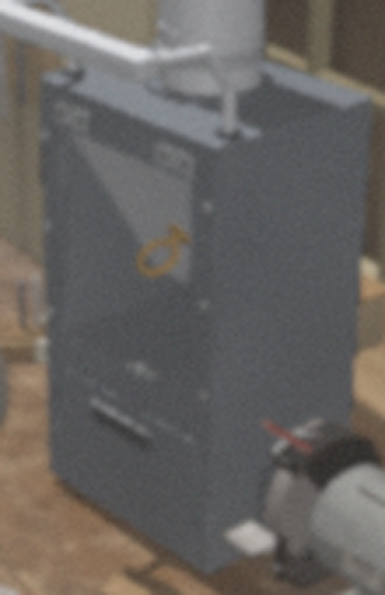

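View pics/z4.png

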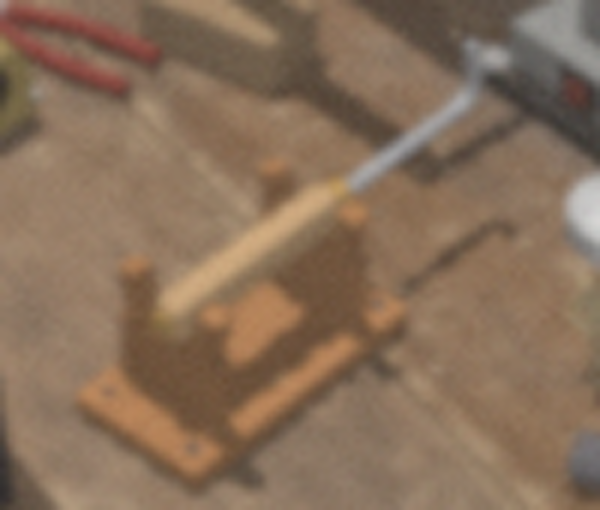

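```bash
cat > geo.py <<'E'
import numpy as np
from scipy.optimize import least_squares
from scipy.spatial.transform import Rotation as Rn
from station import vision
def cam(n):
    c=vision.calibration(n); return np.array(c['mtx']),np.array(c['extrinsics'])
def proj(K,E,X):
    X=np.atleast_2d(X); p=X@E[:3,:3].T+E[:3,3]
    x=p[:,0]/-p[:,2]; y=-p[:,1]/-p[:,2]
    return np.c_[K[0,0]*x+K[0,2],K[1,1]*y+K[1,2]]
def wcam(pos,rpy):
    c=vision.calibration('wrist'); T=np.eye(4); T[:3,:3]=Rn.from_euler('xyz',rpy,degrees=True).as_matrix(); T[:3,3]=pos
    return np.array(c['mtx']),np.linalg.inv(T@np.array(c['T_tool_cam']))
def pl(p,X): # planar pose x,y,yaw(rad)
    c,s=np.cos(p[2]),np.sin(p[2]); X=np.atleast_2d(X)
    return np.c_[p[0]+c*X[:,0]-s*X[:,1],p[1]+s*X[:,0]+c*X[:,1],X[:,2]]
def up(l,f,ox,oy): return [((u+.5)/f-.5+ox,(v+.5)/f-.5+oy) for u,v in l]
E
cat > fit1.py <<'E'
from geo import *
S=cam('scene');T=cam('top')
def fit(obs,p0):
    def r(p): return np.concatenate([(proj(*C,pl(p,X))-uv).ravel() for C,X,uv in obs])
    s=least_squares(r,p0,loss='soft_l1'); print(np.round(s.x,4),np.degrees(s.x[2]),np.round(r(s.x),1)); return s.x
h=.13
pc=fit([(S,[[0,h,.47],[0,-h,.47],[0,h,0],[0,-h,0],[.2,-h,.47]],up([(42,78),(213,150),(50,470),(207,570),(370,100)],3.5,305,100)),
 (T,[[.2,h,.47],[.2,-h,.47],[0,h,.47],[0,-h,.47],[0,h,0],[0,-h,0]],up([(112,37),(530,72),(82,342),(500,375),(158,538),(475,565)],4.2,230,50))],[.6,0,0])
pr=fit([(T,[[.08,.04,.014],[.08,-.04,.014],[-.08,.04,.014],[-.08,-.04,.014],[.171,0,.103],[.06,0,.071],[-.06,0,.071]],
  up([(52,255),(200,250),(66,548),(210,547),(135,46),(139,252),(153,498)],6,380,200)),
 (S,[[-.06,0,.067],[.06,0,.067],[.175,0,.067],[.171,0,.103],[-.08,.04,.014],[-.08,-.04,.014],[.08,-.04,.014]],up([(165,310),(343,187),(470,95),(472,48),(80,397),(195,468),(405,300)],6,310,270))],[.4,-.2,0])
# flap angle from eye in scene
def eye(q): return pl(pc,[[.009+.125*np.sin(q)-.036*np.cos(q),0,.43-.125*np.cos(q)-.036*np.sin(q)]])
e=up([(160,255)],3.5,305,100); t=up([(305,390)],4.2,230,50)
for q in np.arange(0,.86,.1): print(round(q,2),np.round(eye(q),3),proj(*S,eye(q))-e,proj(*T,eye(q))-t)
E
python3 fit1.py
```

```text
[0.6257 0.0493 0.1462] 8.376830834713044 [-1.4 -0.6  1.5 -0.6 -0.4  3.1  0.3  4.3  0.8 -0.9 -0.2 -1.   0.3 -0.4
 -3.1 -1.   1.   0.6 -0.6  1.  -0.2  1.6]
[ 0.4281 -0.3263  0.2646] 15.162978877344544 [-0.7 -1.2 -1.1 -1.  -0.4 -0.6  0.4 -1.1  0.2  0.8  0.   2.8 -0.1  0.1
 -0.1  2.3 -2.2  2.6  0.5  0.5 -0.2 -0.5 -0.6 -1.2  0.5  0.7  1.6  0.4]
0.0 [[0.599 0.045 0.305]] [[-16.54199762   6.49047925]] [[-2.63538274 21.63808159]]
0.1 [[0.612 0.047 0.302]] [[-13.68360317   6.22901481]] [[-2.1094157  17.64342287]]
0.2 [[0.624 0.049 0.3  ]] [[-10.80259531   5.61365066]] [[-1.5986736 13.4655503]]
0.3 [[0.637 0.051 0.3  ]] [[-7.92530392  4.65477498]] [[-1.10678106  9.13707016]]
0.4 [[0.65  0.053 0.301]] [[-5.077317    3.36527274]] [[-0.63720557  4.69070704]]
0.5 [[0.663 0.055 0.303]] [[-2.28335382  1.76029712]] [[-0.19326726  0.15931858]]
0.6 [[0.675 0.057 0.307]] [[ 0.43283752 -0.14294333]] [[ 0.22185248 -4.42406853]]
0.7 [[0.687 0.058 0.311]] [[ 3.04856226 -2.3253795 ]] [[ 0.60510449 -9.02620919]]
0.8 [[0.699 0.06  0.317]] [[ 5.54224527 -4.76625757]] [[  0.95356801 -13.61358496]]
```

Run:
```python
from station import robot, fingers, vision, workorder, recognise
from geo import *
pr=np.array([.4281,-.3263,.2646]); pc=np.array([.6257,.0493,.1462])
y=np.degrees(pr[2])
p=pl(pr,[[-.03,0,.24]])[0]
print(robot.inverse_kinematics(p,[180,0,y]))
yc=np.degrees(pc[2])
for d in (.2,.25,.3,.35):
  for z in (.25,.3,.35,.4,.45):
    o=[]
    for th in (30,40,50,60,70):
      o.append(robot.inverse_kinematics(pl(pc,[[-d,0,z]])[0],[180,-th,yc]) is not None)
    print(d,z,o)
robot.move_to(p,[180,0,y])
tp=robot.current_tool_pos(); tr=robot.current_eef_rot(); print(tp,tr,robot.current_time_s())
import cv2,json
im=vision.grab_frame('wrist'); cv2.imwrite('pics/w1.png',im[:,:,::-1]); json.dump([list(tp),list(tr)],open('w1.json','w'))
for l in ['hook_pole','rest_seat','hook_tip']: print(l,recognise(l,'wrist'))
X=pl(pr,[[.08,.04,.014],[.08,-.04,.014],[-.08,.04,.014],[-.08,-.04,.014],[.171,0,.105],[.06,0,.078],[-.06,0,.078]])
print(proj(*wcam(tp,tr),X))
```

```text
[ 46.72596203  14.32206353 -10.83921497  89.0252616    2.73747515
  76.91238904 -39.2438585 ]
0.2 0.25 [False, False, False, False, False]
0.2 0.3 [False, False, False, False, False]
0.2 0.35 [False, False, False, False, False]
0.2 0.4 [False, False, False, False, False]
0.2 0.45 [False, False, False, False, False]
0.25 0.25 [False, False, False, False, False]
0.25 0.3 [False, False, False, False, False]
0.25 0.35 [False, False, False, False, False]
0.25 0.4 [False, False, False, False, False]
0.25 0.45 [False, False, False, False, False]
0.3 0.25 [False, False, False, False, False]
0.3 0.3 [False, False, False, False, False]
0.3 0.35 [False, False, False, False, False]
0.3 0.4 [False, False, False, False, False]
0.3 0.45 [False, False, False, False, False]
0.35 0.25 [False, False, False, False, False]
0.35 0.3 [False, False, False, False, False]
0.35 0.35 [False, False, False, False, False]
0.35 0.4 [False, False, False, False, False]
0.35 0.45 [False, False, False, False, False]
[ 0.39767676 -0.3359502   0.23986224] [1.79959325e+02 7.83810096e-02 1.49733081e+01] 2.8
hook_pole [{'rect': [311.9, 105.2, 14.9, 210.3], 'p': 0.57}]
rest_seat [{'rect': [313.9, 150.8, 62.7, 127.2], 'p': 0.68}]
hook_tip [{'rect': [312.3, 106.7, 12.4, 210.4], 'p': 0.9}]
[[281.59123578  87.3080013 ]
 [345.3302564   87.08613439]
 [285.58488421 208.99216795]
 [342.28904515 208.80894031]
 [312.69794679 -40.05258496]
 [313.36051552 100.26622247]
 [313.80098899 208.92952564]]
```

View pics/w1.png

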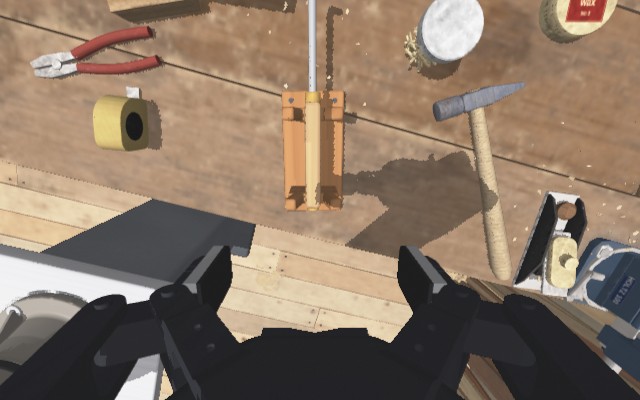

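Run:
```python
from station import robot, vision
from geo import *
import cv2
pc=np.array([.6257,.0493,.1462]);yc=np.degrees(pc[2])
for d in (.1,.2,.3):
  for z in (.2,.3):
    for th in (-40,-20,0,10,20,30,40):
      a=robot.inverse_kinematics(pl(pc,[[-d,0,z]])[0],[180,-th,yc]); b=robot.inverse_kinematics(pl(pc,[[-d,0,z]])[0],[180,-th,yc+180]);
      print(d,z,th,None if a is None else np.round(a),None if b is None else np.round(b))
im=cv2.imread('pics/w1.png')[60:240,255:375]
cv2.imwrite('pics/w1z.png',cv2.resize(im,None,fx=3.3,fy=3.3,interpolation=cv2.INTER_CUBIC))
```

```text
0.1 0.2 -40 None [-15.  -8.  11. 131.  -5.  16.  99.]
0.1 0.2 -20 [  8.  34. -24.  71.  11.  97. -97.] [ 27.   4. -33. 111.   2.  46.  92.]
0.1 0.2 0 [ 15.  18. -27.  91.   8.  72. -95.] [ 29.  22. -46.  91.  16.  74.  79.]
0.1 0.2 10 [ 21.  11. -30. 101.   6.  59. -93.] [ 25.  31. -47.  81.  20.  88.  76.]
0.1 0.2 20 [ 28.   4. -34. 111.   2.  46. -88.] [ 20.  39. -47.  71.  22. 100.  74.]
0.1 0.2 30 [ 36.  -2. -38. 120.  -8.  32. -79.] [ 15.  47. -47.  61.  24. 113.  73.]
0.1 0.2 40 [ 36.  -7. -36. 130. -30.  18. -57.] None
0.1 0.3 -40 None [-14. -14.   8. 121.  -0.  33.  94.]
0.1 0.3 -20 [  7.  32. -25.  60.  11. 110. -96.] [ 25.  -1. -29. 100.  -2.  60.  95.]
0.1 0.3 0 [ 15.  16. -27.  81.   7.  86. -93.] [ 28.  19. -45.  80.  13.  87.  82.]
0.1 0.3 10 [ 21.   8. -30.  90.   4.  73. -91.] [ 23.  28. -48.  70.  18. 100.  77.]
0.1 0.3 20 [ 29.  -0. -33. 100.  -2.  60. -85.] [ 18.  37. -48.  60.  21. 113.  75.]
0.1 0.3 30 [ 37.  -8. -36. 110. -13.  48. -75.] None
0.1 0.3 40 [ 41. -15. -35. 120. -29.  37. -59.] None
0.2 0.2 -40 [  7.  38. -23.  74.   9. 110. -98.] None
0.2 0.2 -20 [ 
[... 1039 characters left out ...]
 -4.  70. -80.] [ 36.  -8. -35. 117.  -5.  70. 101.]
0.3 0.2 10 [ -1. -16.  -1. 125.  -2.  61. -83.] [ 38.   2. -43. 110.   2.  78.  92.]
0.3 0.2 20 None [ 35.  13. -47. 103.   8.  88.  84.]
0.3 0.2 30 None [ 31.  24. -48.  97.  12.  97.  77.]
0.3 0.2 40 None [ 27.  33. -48.  92.  14. 106.  73.]
0.3 0.3 -40 [ 11.  22. -23.  84.   5. 116. -95.] None
0.3 0.3 -20 [ 17.   6. -25.  94.   3. 101. -89.] None
0.3 0.3 0 [ 30. -11. -28. 105.  -5.  84. -78.] [ 35. -11. -32. 105.  -6.  84. 103.]
0.3 0.3 10 None [ 38.  -2. -41.  99.  -0.  92.  96.]
0.3 0.3 20 None [ 35.   9. -46.  93.   5. 101.  87.]
0.3 0.3 30 None [ 32.  19. -49.  88.   9. 109.  80.]
0.3 0.3 40 None [ 16.  23. -31.  84.   7. 116.  82.]
```

View pics/w1z.png

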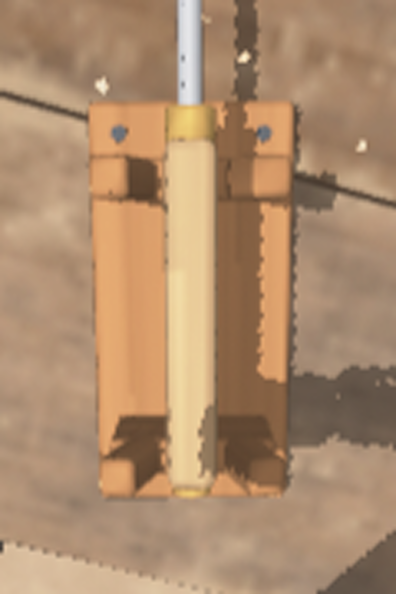

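Run:
```python
from station import robot, fingers, vision, workorder, recognise
from geo import *
import cv2,json
pc=np.array([.6257,.0493,.1462]);yc=np.degrees(pc[2])
def go(d,z,th):
    p=pl(pc,[[-d,0,z]])[0]; o=[180,th,yc+180]
    print(np.round(robot.inverse_kinematics(p,o))); robot.move_to(p,o)
go(.24,.30,15)
go(.12,.30,38)
tp=robot.current_tool_pos(); tr=robot.current_eef_rot(); print(tp,tr,robot.current_time_s(),robot.current_joint_positions())
im=vision.grab_frame('wrist'); cv2.imwrite('pics/w2.png',im[:,:,::-1]); json.dump([list(tp),list(tr)],open('w2.json','w'))
for l in ['eye','flap']: print(l,recognise(l,'wrist'))
C=wcam(tp,tr)
def eye(q): return pl(pc,[[.009+.125*np.sin(q)-.036*np.cos(q),0,.43-.125*np.cos(q)-.036*np.sin(q)]])
for q in (.5,.55,.6,.65): print(q,proj(*C,eye(q)))
print(proj(*C,pl(pc,[[0,.095,.196],[0,-.095,.196],[0,.095,.426],[0,-.095,.426],[0,.13,0],[0,-.13,0]])))
```

```text
[ 22. -15. -19. 111.  -8.  69. 103.]
[ 18. -15. -16. 120. -16.  38. 109.]
[0.50662785 0.03168338 0.29971308] [ 179.9709118    37.89327074 -171.64659377] 5.725 [ 17.56756112 -15.09269973 -16.00721372 120.14559821 -15.96468578
  37.68978871 108.49148151]
eye [{'rect': [315.9, 311.0, 170.7, 61.7], 'p': 0.58}]
flap [{'rect': [314.4, 311.1, 175.5, 59.1], 'p': 0.73}, {'rect': [313.7, 258.2, 333.4, 283.6], 'p': 0.22}]
0.5 [[313.84298056 318.67665706]]
0.55 [[313.85281708 321.80186819]]
0.6 [[313.86213325 325.13608271]]
0.65 [[313.87095072 328.67168496]]
[[396.39025267 212.23736096]
 [231.24060922 212.35538329]
 [457.06965534 499.91650531]
 [170.21400411 500.23352294]
 [396.86227298 108.55195763]
 [230.8800617  108.64721893]]
```

View pics/w2.png

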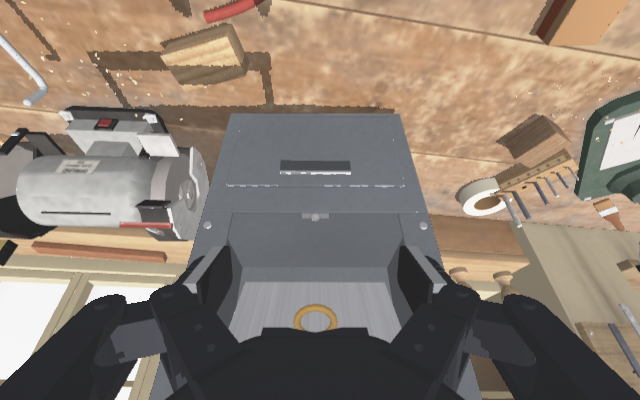

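Run:
```python
import cv2
im=cv2.imread('pics/w2.png')
cv2.imwrite('pics/w2a.png',cv2.resize(im[95:345,190:440],None,fx=2.4,fy=2.4,interpolation=cv2.INTER_CUBIC))
cv2.imwrite('pics/w2b.png',cv2.resize(im[265:340,220:410],None,fx=4.2,fy=4.2,interpolation=cv2.INTER_CUBIC))
```

```text
(no output)
```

View pics/w2a.png

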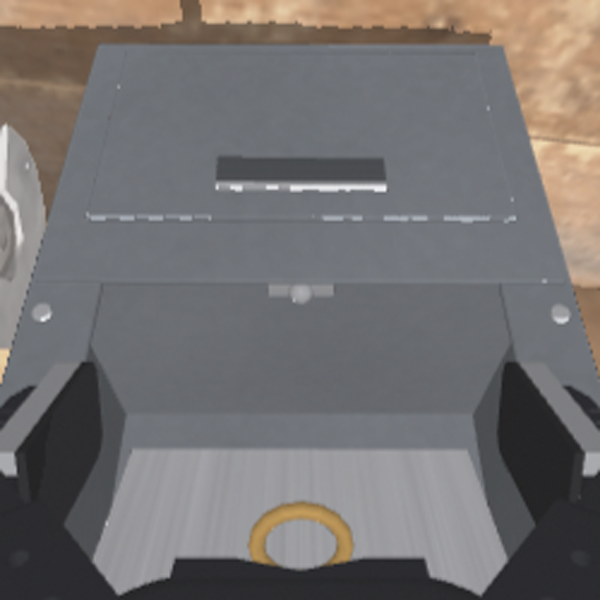

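View pics/w2b.png

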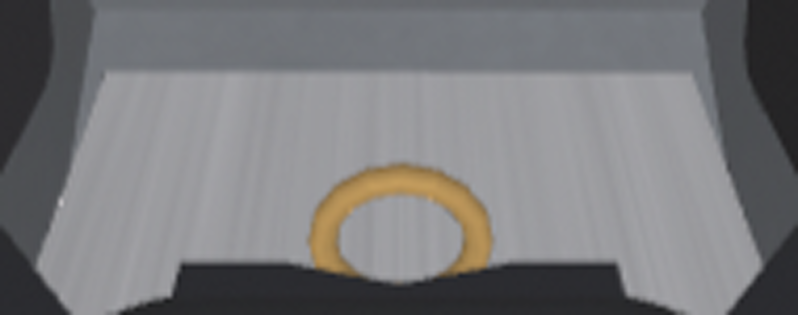

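```bash
cat > fit2.py <<'E'
from geo import *
import json
C=wcam(*json.load(open('w2.json')))
def ringpt(q,phi,r=.023,dz=0):
    # ring frame: x to flap, z along flap to hinge
    ex=np.array([np.cos(q),0,np.sin(q)]);ez=np.array([-np.sin(q),0,np.cos(q)]);ey=np.array([0,1,0])
    c=np.array([.009+.125*np.sin(q)-.036*np.cos(q),0,.43-.125*np.cos(q)-.036*np.sin(q)])
    return c+r*(np.cos(phi)*ex+np.sin(phi)*ey)+dz*ez
def X(p):
    q=p[3]; 
    fl=[[.009+.236*np.sin(q)-.002*np.cos(q),s*.102,.43-.236*np.cos(q)-.002*np.sin(q)] for s in (-1,1)]
    a=np.array([[0,-.13,0],[0,.13,0],[0,-.095,.196],[0,.095,.196]]+fl)
    P=proj(*C,pl(p,a))
    R=proj(*C,pl(p,np.array([ringpt(q,f,.0195+.0035*np.cos(g),.0035*np.sin(g)) for f in np.linspace(0,2*np.pi,73) for g in np.linspace(0,2*np.pi,13)])))
    return np.r_[P.ravel(),R[:,0].min(),R[:,0].max(),R[:,1].min()]
uv=np.array([230.8,113.8,399.2,113.8,232.5,212.9,398.3,212.9,245,282.1,385,282.1,293.3,337.4,303.8])
for p0 in ([.6257,.0493,.1462,.58],):
    for mask in (np.arange(15),np.arange(4,15)):
        s=least_squares(lambda p:(X(p)-uv)[mask],p0); print(np.round(s.x,4),np.round(X(s.x)-uv,1))
        print('eye',np.round(pl(s.x,ringpt(s.x[3],0,0)),4))
# angle of rest
C1=wcam(*json.load(open('w1.json')))
o=up([(89,103),(296,102),(101,497),(290,495),(166,140),(215,140),(170,485),(213,485)],3.3,255,60)
pts=np.array([[.08,.04,.014],[.08,-.04,.014],[-.08,.04,.014],[-.08,-.04,.014],[.052,.009,.0675],[.052,-.009,.0675],[-.0565,.0085,.078],[-.0565,-.0085,.078]])
f=lambda p:(proj(*C1,pl(p,pts+[0,0,p[3]]))-o).ravel()
s=least_squares(f,[.428,-.326,.264,0]);print(np.round(s.x,4),np.degrees(s.x[2]),np.round(f(s.x),1))
f=lambda p:(proj(*C1,pl(p,pts))-o).ravel()
s=least_squares(f,[.428,-.326,.264]);print(np.round(s.x,4),np.degrees(s.x[2]),np.round(f(s.x),1))
E
python3 fit2.py
```

```text
[0.6299 0.0517 0.1449 0.5506] [ 1.8 -2.8 -1.9 -2.7  1.1  1.6 -1.3  1.6  0.8 -0.3 -0.7 -0.4  0.4 -0.2
  1.1]
eye [[0.6732 0.058  0.3046]]
[0.6259 0.0511 0.1445 0.5596] [ 1.2 -5.  -1.3 -4.9  0.3 -0.4 -0.5 -0.3  0.3 -0.1 -0.3 -0.2  0.2 -0.
  0.5]
eye [[0.6703 0.0576 0.305 ]]
[ 0.4279 -0.327   0.2658  0.0032] 15.226448406452445 [-1.2 -4.8  0.5 -4.8 -0.5 -1.2 -0.5 -0.8 -0.7  5.5  1.1  5.4 -0.4 -0.5
  1.3 -0.6]
[ 0.4277 -0.327   0.2658] 15.226924623729511 [-0.9 -4.3  0.3 -4.3 -0.3 -1.7 -0.7 -1.4 -0.6  5.9  1.   5.8 -0.3 -1.1
  1.2 -1.1]
```

```bash
cat > fit3.py <<'E'
import io,contextlib
with contextlib.redirect_stdout(io.StringIO()):
    import fit2
    from fit1 import S,T
from geo import *
import json
w1=json.load(open('w1.json'));w2=json.load(open('w2.json'))
def pert(C,d):
    K,E=C; D=np.eye(4);D[:3,:3]=Rn.from_rotvec(d[:3]).as_matrix();D[:3,3]=d[3:6]; return K,D@E
o=np.array(up([(89,103),(296,102),(101,497),(290,495),(166,106),(215,106),(166,140),(215,140),(170,485),(213,485)],3.3,255,60))
pts=np.array([[.08,.04,.014],[.08,-.04,.014],[-.08,.04,.014],[-.08,-.04,.014],[.06,.009,.070],[.06,-.009,.07],[.048,.009,.07],[.048,-.009,.07],[-.0565,.0085,.078],[-.0565,-.0085,.078]])
h=.13
sc=([[0,h,.47],[0,-h,.47],[0,h,0],[.2,-h,.47]],up([(42,78),(213,150),(50,470),(370,100)],3.5,305,100))
tc=([[.2,h,.47],[.2,-h,.47],[0,h,.47],[0,-h,.47]],up([(112,37),(530,72),(82,342),(500,375)],4.2,230,50))
tr_=([[.08,.04,.014],[.08,-.04,.014],[-.08,.04,.014],[-.08,-.04,.014]],up([(52,255),(200,250),(66,548),(210,547)],6,380,200))
def r(v,full=False):
    pc=v[:4];pr=v[4:7];d=v[7:13];ds=v[13:19];dt=v[19:25]
    fit2.C=pert(wcam(*w2),d)
    a=fit2.X(pc)-fit2.uv
    b=(proj(*pert(wcam(*w1),d),pl(pr,pts))-o).ravel()
    c=(proj(*pert(S,ds),pl(pc,sc[0]))-sc[1]).ravel()
    e=(proj(*pert(T,dt),pl(pc,tc[0]))-tc[1]).ravel()
    f=(proj(*pert(T,dt),pl(pr,tr_[0]))-tr_[1]).ravel()
    if full: return [np.round(x,1) for x in (a,b,c,e,f)]
    pri=np.concatenate([np.r_[x[:3]/.005,x[3:]/.002] for x in (d,ds,dt)])
    return np.concatenate([a,b,c,e,f,pri])
s=least_squares(r,np.r_[.626,.051,.145,.56,.428,-.326,.265,np.zeros(18)],loss='soft_l1')
if __name__=='__main__':
    print(np.round(s.x,4)); [print(x) for x in r(s.x,True)]
    J=s.jac;cov=np.linalg.pinv(J.T@J);print('sd',np.round(np.sqrt(np.diag(cov))[:7],4))
    print(pl(s.x[:3],fit2.ringpt(s.x[3],0,0)),np.degrees(s.x[[2,6]]))
E
python3 fit3.py
```

```text
[ 6.270e-01  5.080e-02  1.446e-01  5.442e-01  4.284e-01 -3.264e-01
  2.646e-01 -1.260e-02 -1.300e-03  1.000e-04 -0.000e+00  3.300e-03
  1.100e-03 -8.000e-04  4.000e-04 -4.000e-04 -2.000e-04 -2.000e-04
 -5.000e-04 -2.000e-03 -8.000e-04  6.000e-04  0.000e+00 -1.000e-04
 -4.000e-04]
[ 1.6 -2.8 -1.5 -2.8  0.2  0.9 -0.4  0.9 -0.1 -0.1  0.3 -0.1 -0.   0.1
  1.1]
[-0.7 -3.8  0.3 -3.8 -0.3 -1.1 -0.6 -0.7 -0.7  8.   1.1  8.  -0.5  9.4
  1.1  9.3 -0.4 -1.1  1.2 -1.1]
[-1.4 -0.3  1.2 -0.2 -0.6  3.3  0.6 -0.5]
[-0.1 -0.4  0.3  0.2 -3.1 -0.5  0.9  1.2]
[-0.2 -0.3 -0.6 -0.1  0.1  0.3  0.9 -0.1]
sd [0.0018 0.0015 0.0074 0.0097 0.0016 0.0014 0.008 ]
[[0.66946845 0.05701208 0.30441968]] [ 8.28730521 15.15944293]
```

Run:
```python
from fit3 import *
v=s.x;pr=v[4:7]
C1=pert(wcam(*w1),v[7:13])
for x in (-.064,-.06,-.056): print(x,'rear w1',proj(*C1,pl(pr,[[x,0,.067],[x,0,.078]]))[:,1],'obs 210.4 / last gold top 208?')
for x in (.06,.065,.07): print(x,'front w1',proj(*C1,pl(pr,[[x,0,.067],[x,0,.073]]))[:,1], 'obs',106.5/3.3+60)
print('upright tops',proj(*C1,pl(pr,[[.057,.025,.088],[.043,.025,.088],[-.043,.025,.088],[-.057,.025,.088]]))[:,1],'obs',60+np.array([157,198,458,490])/3.3)
T2=pert(T,v[19:25]);S2=pert(S,v[13:19])
for x in (.165,.171,.177): print('tip',x,proj(*T2,pl(pr,[[x,0,.105]])),up([(135,46)],6,380,200),proj(*S2,pl(pr,[[x,0,.105]])),up([(472,46)],6,310,270))
```

```text
-0.064 rear w1 [209.0050454  211.71224317] obs 210.4 / last gold top 208?
-0.06 rear w1 [205.81567659 208.42740417] obs 210.4 / last gold top 208?
-0.056 rear w1 [202.60649518 205.12149116] obs 210.4 / last gold top 208?
0.06 front w1 [100.00975463  99.50958555] obs 92.27272727272728
0.065 front w1 [95.12888641 94.53153088] obs 92.27272727272728
0.07 front w1 [90.20600744 89.50979133] obs 92.27272727272728
upright tops [101.39221516 115.72831214 196.43555339 208.48898516] obs [107.57575758 120.         198.78787879 208.48484848]
tip 0.165 [[402.94391464 210.66680626]] [(402.0833333333333, 207.25)] [[386.73941766 277.92370688]] [(388.25, 277.25)]
tip 0.171 [[402.83117774 208.80328015]] [(402.0833333333333, 207.25)] [[387.94859912 277.06333465]] [(388.25, 277.25)]
tip 0.177 [[402.71863599 206.94297996]] [(402.0833333333333, 207.25)] [[389.15190085 276.20714606]] [(388.25, 277.25)]
```

```bash
cat > cfg.py <<'E'
import numpy as np
pc=np.array([.627,.0508,.1446]); q0=.55
pr=np.array([.4284,-.3266,.265]); YC=np.degrees(pc[2]); YR=np.degrees(pr[2])
E
python3 - <<'E'
from station import robot, fingers, vision, workorder, recognise
from geo import *; from cfg import *
import cv2
robot.move_to(pl(pc,[[-.24,0,.30]])[0],[180,15,YC+180])
print(robot.current_time_s())
robot.move_to(pl(pr,[[0.002,0,.17]])[0],[180,0,YR])
print(robot.current_time_s(),robot.current_joint_positions())
fingers.gripper_to(.6,force=60)
robot.line_to(pl(pr,[[0.002,0,.065]])[0],[180,0,YR],velocity=.1,f_stop=8)
print(robot.current_tool_pos(),robot.current_contact_force())
im=vision.grab_frame('wrist'); cv2.imwrite('pics/w3.png',im[:,:,::-1])
print(robot.current_time_s())
E
```

```text
6.4583
8.6667 [ 51.12373834  20.02616423 -20.72891682  92.44130961   7.444837
  68.87817448 -45.8876284 ]
[ 0.43094826 -0.32645684  0.06573346] [ 0.90646138  0.188118   -0.81498394]
10.35
```

View pics/w3.png

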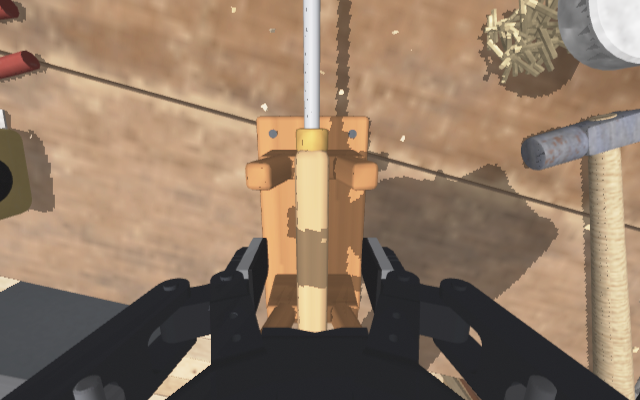

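Run:
```python
from station import robot
from geo import *; from cfg import *
C=wcam(robot.current_tool_pos(),robot.current_eef_rot())
print(proj(*C,pl(pr,[[.057,.025,.088],[.043,.025,.088],[.06,0,.067],[.06,0,.078],[.08,.04,.014],[.08,-.04,.014],[-.043,.025,.088]])))
print(robot.current_eef_rot())
```

```text
[[259.88159057 156.66154637]
 [261.44637146 186.56042504]
 [314.47104606 146.28356931]
 [314.49992309 148.10078034]
 [256.41361745 110.64694891]
 [372.30814407 110.64682694]
 [269.38466849 338.24056214]]
[ 1.79917569e+02 -6.38583362e-02  1.51818509e+01]
```

Run:
```python
from station import robot, fingers, vision, workorder, recognise
from geo import *; from cfg import *
import cv2,json
fingers.gripper_to(0,force=70)
g=robot.current_tool_pos(); r=robot.current_eef_rot()
print(robot.current_finger_gap(),g,r,robot.current_contact_force(),robot.current_time_s())
json.dump([list(map(float,g)),list(map(float,r))],open('grasp.json','w'))
robot.line_to([g[0],g[1],.20],[180,0,YR],velocity=.12)
print(robot.current_contact_force(),robot.current_finger_gap(),robot.current_time_s())
def pole_tcp(b,th):  # bend-based: want pole-local point (x,z) ; returns TCP
    pass
def eye(q): return np.array([.009+.125*np.sin(q)-.036*np.cos(q),0,.43-.125*np.cos(q)-.036*np.sin(q)])
# handle centre for ring centre at pole local (lx,lz), pole angle th
def hc(q,th,lx,lz):
    ex=np.array([np.cos(th),0,np.sin(th)]);ez=np.array([-np.sin(th),0,np.cos(th)])
    e=eye(q); return e-lx*ex-lz*ez-.002*ez
for (q,th,lx,lz) in [(q0,q0,.273,.055),(q0,q0,.223,.055),(q0,q0,.173,.055),(q0,q0,.173,.018),(.4,.45,.17,.015),(.25,.3,.17,.015),(.1,.2,.17,.015),(0,.2,.17,.015),(0,.1,.17,.015),(0,.0,.17,.015),(0,.1,.17,.055),(0,.1,.2,.055)]:
    p=hc(q,th,lx,lz); a=robot.inverse_kinematics(pl(pc,p)[0],[180,-np.degrees(th),YC]); print(q,th,lx,lz,np.round(p,3),None if a is None else np.round(a))
```

```text
0.18115131489765035 [ 0.43060307 -0.32628016  0.06569198] [ 1.79954332e+02 -2.24746296e-02  1.51833156e+01] [-1.45456933 -0.19835033  5.72062383] 10.775
[-0.96950294 -0.08490982 -1.24944018] 0.17456926792825858 12.05
0.55 0.55 0.273 0.055 [-0.159  0.     0.113] [ 45.  -2. -46. 136. -19.  15. -66.]
0.55 0.55 0.223 0.055 [-0.117  0.     0.139] [ 44.   1. -48. 129.  -5.  19. -81.]
0.55 0.55 0.173 0.055 [-0.074  0.     0.166] [ 41.   5. -47. 121.   5.  24. -91.]
0.55 0.55 0.173 0.018 [-0.093  0.     0.197] [ 46.  -2. -48. 121.  -9.  29. -78.]
0.4 0.45 0.17 0.015 [-0.121  0.     0.212] [ 44.  -4. -45. 117.  -9.  40. -78.]
0.25 0.3 0.17 0.015 [-0.152  0.     0.234] [ 39.  -3. -42. 111.  -5.  55. -82.]
0.1 0.2 0.17 0.015 [-0.178  0.     0.252] [ 37.  -3. -40. 107.  -3.  64. -83.]
0 0.2 0.17 0.015 [-0.19   0.     0.255] [ 39.  -5. -40. 108.  -5.  65. -81.]
0 0.1 0.17 0.015 [-0.194  0.     0.271] [ 34.  -0. -38. 101.  -1.  73. -86.]
0 0.0 0.17 0.015 [-0.197  0.     0.288] [ 30.   4. -37.  95.   2.  82. -89.]
0 0.1 0.17 0.055 [-0.19   0.     0.231] [ 33.   2. -38. 105.   1.  68. -87.]
0 0.1 0.2 0.055 [-0.22   0.     0.228] [ 36.  -3. -39. 109.  -2.  67. -84.]
```

```bash
cat >> cfg.py <<'E'
def eye(q): return np.array([.009+.125*np.sin(q)-.036*np.cos(q),0,.43-.125*np.cos(q)-.036*np.sin(q)])
def hc(q,th,lx,lz):
    ex=np.array([np.cos(th),0,np.sin(th)]);ez=np.array([-np.sin(th),0,np.cos(th)])
    return eye(q)-lx*ex-lz*ez-.002*ez
E
python3 - <<'E'
from station import robot, fingers, vision, workorder, recognise
from geo import *; from cfg import *
import cv2
g=robot.current_tool_pos()
robot.line_to([g[0]-.03,g[1],.29],[180,0,YR],velocity=.2)
for d,z,th in [(.22,.29,.1),(.24,.29,.1),(.24,.27,.15),(.2,.25,.15),(.2,.25,.2)]:
    a=robot.inverse_kinematics(pl(pc,[[-d,0,z]])[0],[180,-np.degrees(th),YC]); print(d,z,th,None if a is None else np.round(a))
robot.move_to(pl(pc,[[-.24,0,.27]])[0],[180,-np.degrees(.1),YC])
print(robot.current_time_s())
p=hc(q0,q0,.273,.055); print(p)
robot.line_to(pl(pc,p)[0],[180,-np.degrees(q0),YC],velocity=.12)
print(robot.current_joint_positions(),robot.current_contact_force(),robot.current_finger_gap(),robot.current_time_s())
for n in ('scene','top','wrist'):
    im=vision.grab_frame(n); cv2.imwrite(f'pics/{n}4.png',im[:,:,::-1])
a=cv2.imread('pics/scene4.png')[90:300,260:420]; cv2.imwrite('pics/scene4z.png',cv2.resize(a,None,fx=2.8,fy=2.8,interpolation=cv2.INTER_CUBIC))
E
```

```text
0.22 0.29 0.1 [ 39.  -5. -40. 102.  -4.  76. -82.]
0.24 0.29 0.1 [ 41.  -8. -39. 104.  -6.  77. -79.]
0.24 0.27 0.15 [ 43. -11. -39. 109.  -9.  71. -76.]
0.2 0.25 0.15 [ 39.  -3. -41. 107.  -3.  67. -83.]
0.2 0.25 0.2 [ 42.  -6. -41. 109.  -6.  64. -80.]
13.9667
[-0.159301    0.          0.11333018]
[ 37.61914638  -2.27349361 -39.43240163 135.79184642 -17.8111077
  15.20305526 -68.00270369] [-0.16120224 -0.17350397 -0.90759837] 0.17426040112395721 15.5833
```

View pics/scene4z.png

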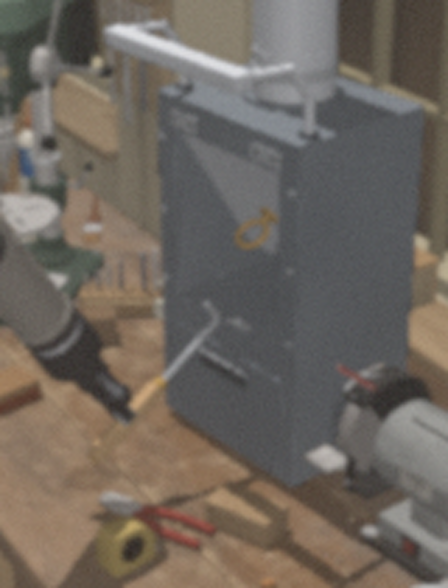

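View pics/wrist4.png

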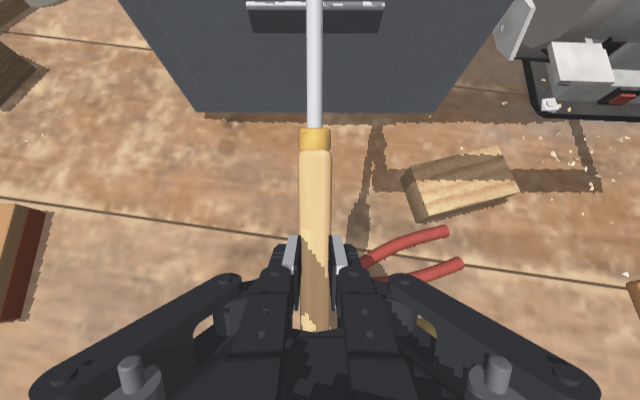

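View pics/top4.png

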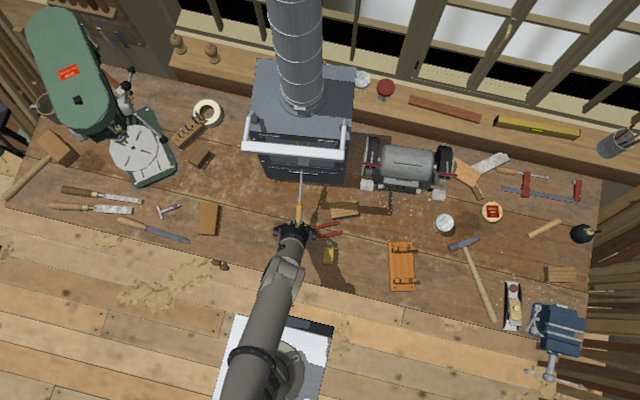

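Run:
```python
from station import robot
from geo import *; from cfg import *
import cv2
C=cam('scene')
tp=robot.current_tool_pos();R=Rn.from_euler('xyz',robot.current_eef_rot(),degrees=True).as_matrix()
P=R@np.diag([1,-1,-1]) # pole axes
def pole(x,z): return np.array(tp)+R[:,2]*-.002+P@np.array([x,0,z])
for n,x,z in [('bend',.175,0),('tip',.171,.038),('ferr',.06,0),('junct',.07,0)]: print(n,(proj(*C,pole(x,z))[0]+.5-[260,90])*2.8)
print('eye',(proj(*C,pl(pc,eye(q0)))[0]+.5-[260,90])*2.8)
a=cv2.imread('pics/scene4.png')[150:250,290:370]; cv2.imwrite('pics/scene4y.png',cv2.resize(a,None,fx=6,fy=6,interpolation=cv2.INTER_CUBIC))
for n,x,z in [('bend',.175,0),('tip',.171,.038),('junct',.07,0)]: print(n,(proj(*C,pole(x,z))[0]+.5-[290,150])*6)
print('eye',(proj(*C,pl(pc,eye(q0)))[0]+.5-[290,150])*6)
```

```text
bend [219.10229414 316.73294244]
tip [204.50503564 300.90826701]
ferr [158.6913035  384.12986088]
junct [164.01432783 378.19128194]
eye [252.07931784 234.11280643]
bend [289.50491602 318.7134481 ]
tip [258.22507637 284.8034293 ]
junct [171.45927393 450.40988988]
eye [360.16996679 141.6702995 ]
```

View pics/scene4y.png

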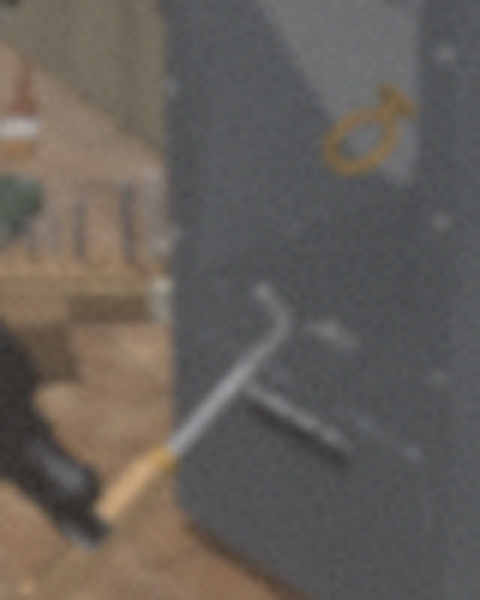

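Run:
```python
from station import robot, fingers, vision, workorder, recognise
from geo import *; from cfg import *
import cv2
print(robot.line_to(pl(pc,hc(q0,q0,.173,.055))[0],[180,-np.degrees(q0),YC],velocity=.1,f_stop=4))
print(robot.current_tool_pos(),robot.current_contact_force(),robot.current_finger_gap(),robot.current_time_s(),robot.current_joint_positions())
im=vision.grab_frame('scene'); cv2.imwrite(f'pics/scene5.png',im[:,:,::-1])
im=vision.grab_frame('wrist'); cv2.imwrite(f'pics/wrist5.png',im[:,:,::-1])
a=cv2.imread('pics/scene5.png')[120:220,300:380]; cv2.imwrite('pics/scene5y.png',cv2.resize(a,None,fx=6,fy=6,interpolation=cv2.INTER_CUBIC))
```

```text
False
[0.55262704 0.0399942  0.16466935] [-0.04744612 -0.31493307 -1.84266304] 0.1719202845298819 16.8833 [ 35.3207121    4.19291897 -41.22159135 121.62434296   2.66332089
  23.87012996 -88.89999595]
```

View pics/scene5y.png

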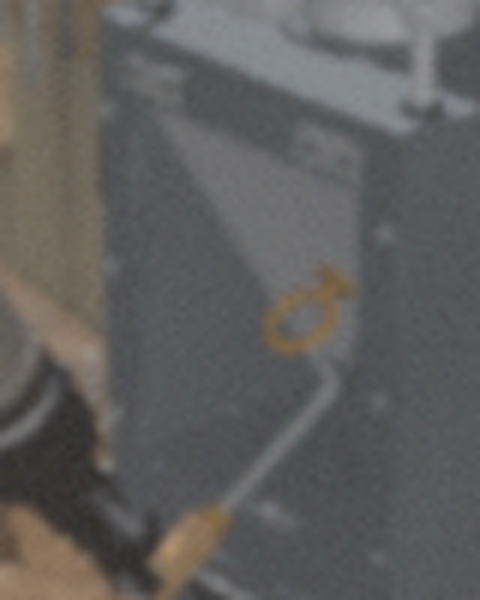

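View pics/wrist5.png

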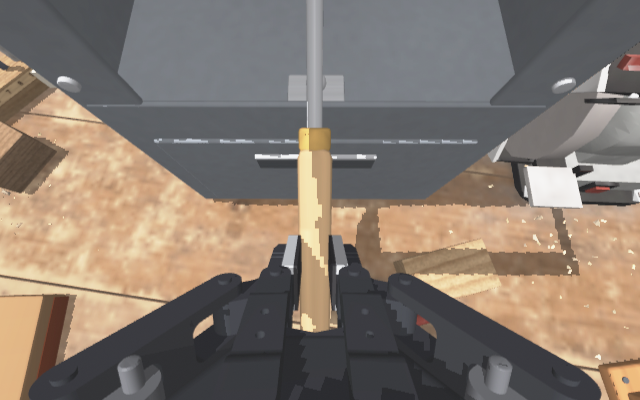

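Run:
```python
from station import robot
from geo import *; from cfg import *
C=cam('scene')
tp=robot.current_tool_pos();R=Rn.from_euler('xyz',robot.current_eef_rot(),degrees=True).as_matrix()
P=R@np.diag([1,-1,-1])
def pole(x,z,y=0): return np.array(tp)+R[:,2]*-.002+P@np.array([x,y,z])
f=lambda X:np.round((proj(*C,X)[0]+.5-[300,120])*6,1)
for n,x,z in [('bend',.175,0),('tip',.171,.038),('junct',.07,0),('c',.173,.055),('cx+',.183,.055),]: print(n,f(pole(x,z)))
print('y+10',f(pole(.173,.055,.01)))
for q in (.5,.55,.6): print('eye',f(pl(pc,eye(q))))
print(robot.current_eef_rot(),YC,tp,pl(pc,hc(q0,q0,.173,.055)))
```

```text
bend [337.4 379.8]
tip [308.3 344.4]
junct [222.1 508. ]
c [299.2 323.5]
cx+ [310.3 311.3]
y+10 [287.9 318.1]
eye [292.  327.2]
eye [300.2 321.7]
eye [308.3 315.8]
[179.9922319  -31.42374077   8.28105465] 8.284969717591704 [0.55277345 0.03995518 0.16484142] [[0.55372425 0.04012985 0.16559891]]
```

Run:
```python
from station import robot, fingers, vision, workorder, recognise
from geo import *; from cfg import *
import cv2
print(robot.line_to(pl(pc,hc(.555,q0,.172,.016))[0],[180,-np.degrees(q0),YC],velocity=.06,f_stop=4))
print(robot.current_tool_pos(),robot.current_contact_force(),robot.current_finger_gap(),robot.current_time_s(),robot.current_joint_positions())
im=vision.grab_frame('scene'); cv2.imwrite(f'pics/scene6.png',im[:,:,::-1])
a=cv2.imread('pics/scene6.png')[120:220,300:380]; cv2.imwrite('pics/scene6y.png',cv2.resize(a,None,fx=6,fy=6,interpolation=cv2.INTER_CUBIC))
```

```text
False
[0.53481629 0.03738621 0.19923233] [-0.80758093 -0.11246266 -0.15849667] 0.17509047557848428 17.7833 [ 38.76788625  -1.99584099 -41.52558798 120.8649915   -8.19740104
  29.47393892 -78.80602047]
```

View pics/scene6y.png

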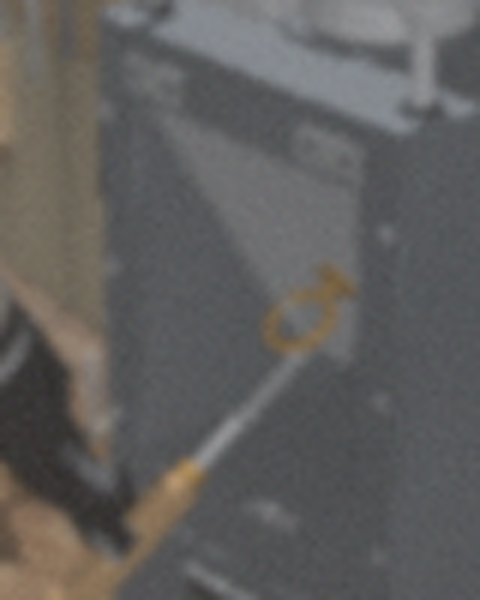

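Run:
```python
from station import robot, fingers, vision, workorder, recognise
from geo import *; from cfg import *
import cv2
ez=lambda: None
st=robot.line_to(pl(pc,hc(.555,q0+.03,.184,.016))[0],[180,-np.degrees(q0+.03),YC],velocity=.06,f_stop=8)
print(st,robot.current_contact_force(),robot.current_time_s())
for q in (.45,.35):
    th=q+.08
    st=robot.line_to(pl(pc,hc(q,th,.185,.016))[0],[180,-np.degrees(th),YC],velocity=.06,f_stop=10)
    print(q,st,np.round(robot.current_contact_force(),2),robot.current_finger_gap(),robot.current_time_s())
    if st: break
im=vision.grab_frame('scene'); cv2.imwrite(f'pics/scene7.png',im[:,:,::-1])
a=cv2.imread('pics/scene7.png')[120:220,300:380]; cv2.imwrite('pics/scene7y.png',cv2.resize(a,None,fx=6,fy=6,interpolation=cv2.INTER_CUBIC))
C=cam('scene')
for q in (.35,.45,.55): print(q,np.round((proj(*C,pl(pc,eye(q)))[0]+.5-[300,120])*6,1))
```

```text
False [ 1.40028055  0.06461164 -1.12659133] 18.1917
0.45 False [ 0.69 -0.09 -1.82] 0.1729568890977183 18.675
0.35 False [ 1.13  0.6  -0.88] 0.17472845105495996 19.275
0.35 [266.7 340.9]
0.45 [283.6 332.2]
0.55 [300.2 321.7]
```

View pics/scene7y.png

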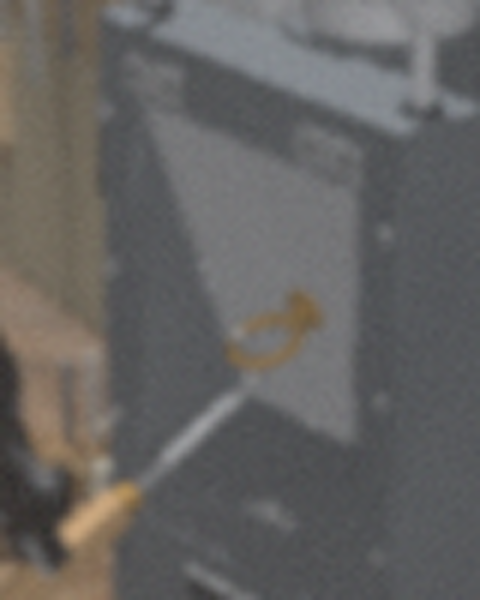

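Run:
```python
from station import robot, fingers, vision, workorder, recognise
from geo import *; from cfg import *
import cv2
for q,lx in ((.25,.185),(.15,.185),(.08,.186),(.03,.187),(0,.188),(0,.192)):
    th=q+.1
    st=robot.line_to(pl(pc,hc(q,th,lx,.016))[0],[180,-np.degrees(th),YC],velocity=.06,f_stop=12)
    print(q,st,np.round(robot.current_contact_force(),2),robot.current_finger_gap(),robot.current_time_s())
    if st: break
print(robot.current_tool_pos(),pl(pc,hc(0,.1,.192,.016)))
im=vision.grab_frame('scene'); cv2.imwrite(f'pics/scene8.png',im[:,:,::-1])
im=vision.grab_frame('wrist'); cv2.imwrite(f'pics/wrist8.png',im[:,:,::-1])
a=cv2.imread('pics/scene8.png')[120:220,300:380]; cv2.imwrite('pics/scene8y.png',cv2.resize(a,None,fx=6,fy=6,interpolation=cv2.INTER_CUBIC))
C=cam('scene')
for q in (0,.05,.1): print(q,np.round((proj(*C,pl(pc,eye(q)))[0]+.5-[300,120])*6,1))
```

```text
0.25 False [ 0.34  0.75 -0.6 ] 0.17152341174865246 19.875
0.15 False [ 1.64  0.08 -1.39] 0.1738701214190337 20.475
0.08 False [ 1.13  0.03 -0.58] 0.17448706228455738 20.95
0.03 False [ 1.68  1.14 -0.51] 0.17454742623291855 21.3333
0 False [ 5.99  2.08 -1.05] 0.1729411673109948 21.6333
0 False [13.55  1.61 -0.62] 0.17449835188905385 21.8833
[0.41893518 0.02056567 0.27041639] [[0.413013   0.01964    0.26792191]]
0 [206.4 355.4]
0.05 [214.9 354.9]
0.1 [223.5 353.9]
```

View pics/scene8y.png

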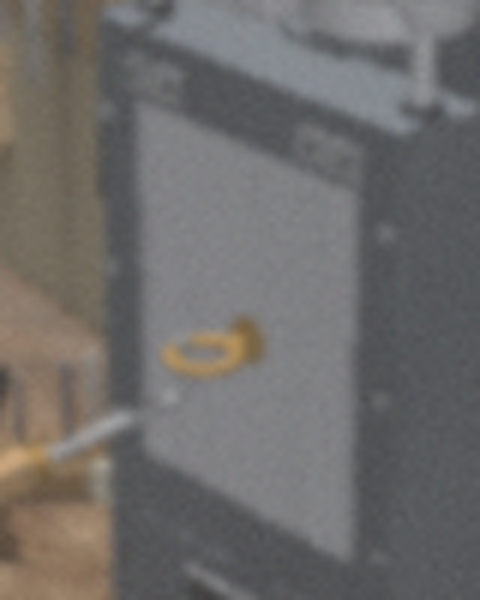

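View pics/wrist8.png

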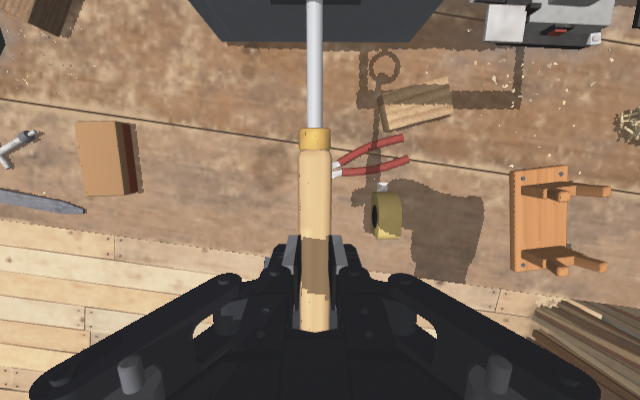

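Run:
```python
from station import robot
from geo import *; from cfg import *
import cv2
C=cam('scene')
tp=robot.current_tool_pos();R=Rn.from_euler('xyz',robot.current_eef_rot(),degrees=True).as_matrix()
P=R@np.diag([1,-1,-1])
def pole(x,z,y=0): return np.array(tp)+R[:,2]*-.002+P@np.array([x,y,z])
f=lambda X:np.round((proj(*C,X)[0]+.5-[300,120])*6,1)
for n,x,z in [('bend',.175,0),('tip',.171,.038),('junct',.07,0)]: print(n,f(pole(x,z)),pole(x,z))
print(robot.current_contact_force(),pl(pc,eye(0)),robot.current_eef_rot(),robot.current_joint_positions())
im=cv2.imread('pics/scene8.png')[165:200,305:350]; im=cv2.normalize(im,None,0,255,cv2.NORM_MINMAX); cv2.imwrite('pics/scene8x.png',cv2.resize(im,None,fx=14,fy=14,interpolation=cv2.INTER_CUBIC))
```

```text
bend [193.4 380.1] [0.59072739 0.04565183 0.29249612]
tip [181.1 324.3] [0.5824648  0.04446976 0.32978328]
junct [ 47.2 454.2] [0.48752004 0.03057803 0.28041212]
[12.06206233  1.17854061 -0.01913118] [[0.60028178 0.04690939 0.305     ]] [179.96314336  -6.6085698    8.30949947] [ 39.88382245  -3.78771391 -41.56944822 103.96314468  -3.38694517
  72.32323798 -82.61622904]
```

View pics/scene8x.png

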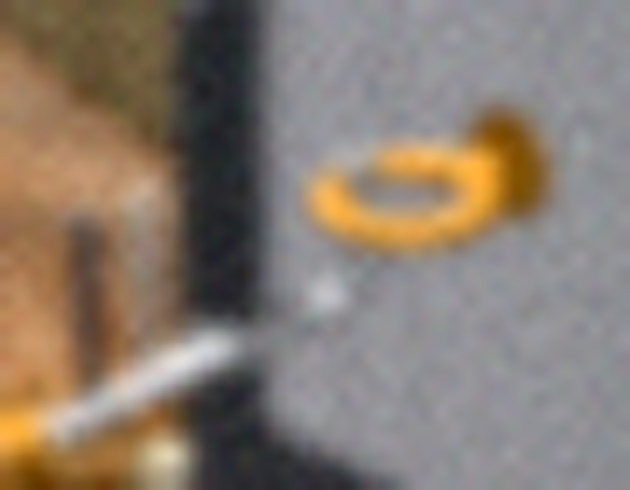

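Run:
```python
from station import robot, fingers, vision, workorder, recognise
from geo import *; from cfg import *
import cv2
u=np.array([np.cos(pc[2]),np.sin(pc[2]),0]); tp=np.array(robot.current_tool_pos()); o=[180,-np.degrees(.1),YC]
p=tp+.014*u
st=robot.line_to(p,o,velocity=.05); print(st,np.round(robot.current_contact_force(),2),robot.current_tool_pos()-p)
for dz in (.02,.05):
    st=robot.line_to(p-[0,0,dz],o,velocity=.05,f_stop=4); print(dz,st,np.round(robot.current_contact_force(),2),robot.current_time_s())
    if st: break
im=vision.grab_frame('scene'); cv2.imwrite(f'pics/scene9.png',im[:,:,::-1])
im=cv2.imread('pics/scene9.png')[130:215,290:380]; im=cv2.normalize(im,None,0,255,cv2.NORM_MINMAX); cv2.imwrite('pics/scene9x.png',cv2.resize(im,None,fx=7,fy=7,interpolation=cv2.INTER_CUBIC))
```

```text
False [-0.03 -0.11 -1.73] [-6.95491282e-04  1.85403625e-05 -7.07887457e-04]
0.02 False [-0.14  0.28 -1.7 ] 23.0833
0.05 False [-0.74  0.32 -1.32] 23.8333
```

View pics/scene9x.png

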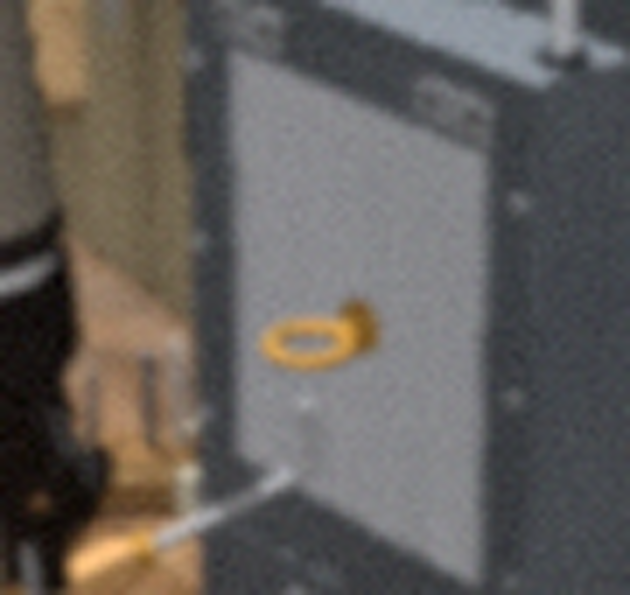

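Run:
```python
from station import robot, fingers, vision, workorder, recognise
from geo import *; from cfg import *
import cv2,json
u=np.array([np.cos(pc[2]),np.sin(pc[2]),0]); tp=np.array(robot.current_tool_pos()); o=[180,-np.degrees(.1),YC]
g,r=json.load(open('grasp.json'))
robot.line_to(tp-.06*u,o,velocity=.1)
robot.move_to(pl(pc,[[-.25,0,.28]])[0],o)
robot.move_to([g[0]-.03,g[1],.29],[180,0,YR])
robot.line_to([g[0],g[1],.16],[180,0,r[2]],velocity=.12)
print(robot.current_joint_positions(),robot.current_tool_pos()-np.array(g),robot.current_eef_rot(),robot.current_contact_force(),robot.current_time_s())
for n in ('scene','top','wrist'):
    im=vision.grab_frame(n); cv2.imwrite(f'pics/{n}10.png',im[:,:,::-1])
im=cv2.imread('pics/scene10.png')[230:360,300:420]; cv2.imwrite('pics/scene10x.png',cv2.resize(im,None,fx=4.6,fy=4.6,interpolation=cv2.INTER_CUBIC))
```

```text
[ 46.91767014  19.92701769 -15.08230325  93.31376926   5.52696099
  67.38183184 -44.24954152] [ 0.00046346 -0.00045545  0.09523119] [ 1.79912208e+02 -6.21587392e-02  1.51715386e+01] [ 0.61401995  0.19252508 -0.93253157] 27.5333
```

View pics/scene10x.png

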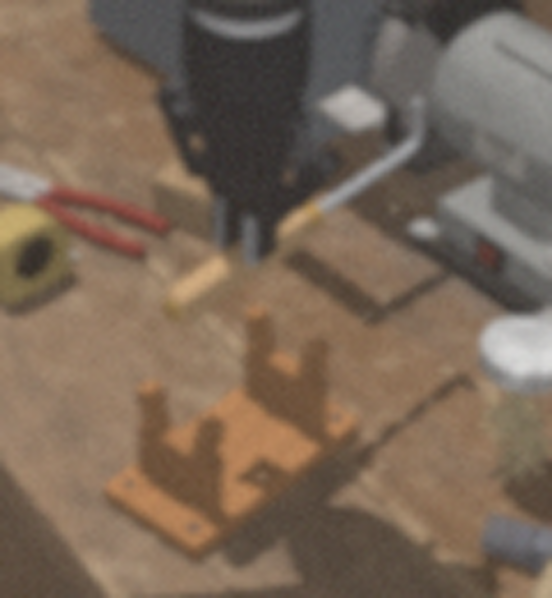

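View pics/wrist10.png

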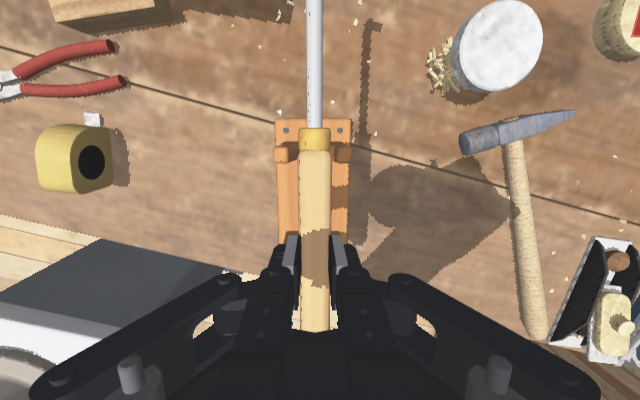

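Run:
```python
from station import robot, fingers, vision, workorder, recognise
from geo import *; from cfg import *
import cv2,json
g,r=json.load(open('grasp.json'))
st=robot.line_to([g[0],g[1],.09],[180,0,r[2]],velocity=.1,f_stop=6); print(st,robot.current_contact_force())
if not st:
    st=robot.line_to([g[0],g[1],g[2]],[180,0,r[2]],velocity=.04,f_stop=6)
print(st,robot.current_tool_pos()-np.array(g),robot.current_eef_rot(),robot.current_contact_force(),robot.current_time_s())
for n in ('scene','wrist'):
    im=vision.grab_frame(n); cv2.imwrite(f'pics/{n}11.png',im[:,:,::-1])
im=cv2.imread('pics/scene11.png')[260:360,300:420]; cv2.imwrite('pics/scene11x.png',cv2.resize(im,None,fx=5,fy=5,interpolation=cv2.INTER_CUBIC))
```

```text
False [-0.72961812  0.25407258 -1.20811649]
True [-7.16130345e-04  4.49513397e-04  4.81935246e-06] [-1.79910018e+02  8.04167271e-02  1.51819269e+01] [-1.09084386  0.14028472  4.23455802] 29.1333
```

View pics/scene11x.png

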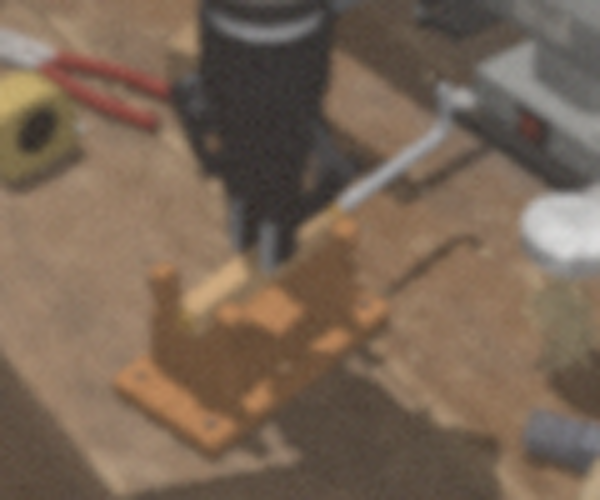

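View pics/wrist11.png

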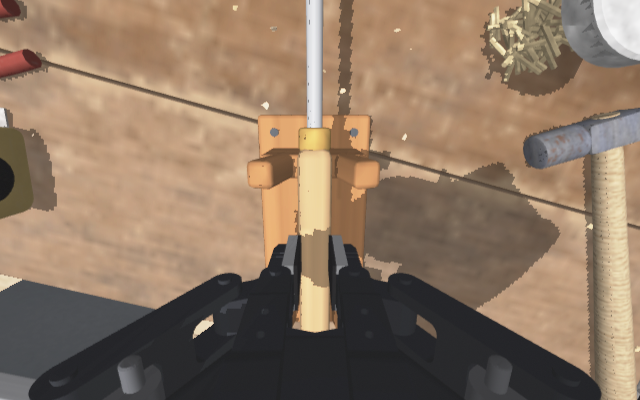

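Seated at the grasp pose. Releasing slowly and retreating.

Run:
```python
from station import robot, fingers, vision, workorder, recognise
from geo import *; from cfg import *
import cv2,json
g,r=json.load(open('grasp.json'))
fingers.gripper_to(.3); fingers.gripper_to(.6); robot.pause(.2)
robot.line_to([g[0],g[1],.2],[180,0,r[2]],velocity=.1,f_stop=6)
robot.move_to([.3,-.45,.25],[180,0,YR]); robot.pause(.3)
print(robot.current_tool_pos(),robot.current_contact_force(),robot.current_time_s())
for n in ('scene','top'):
    im=vision.grab_frame(n); cv2.imwrite(f'pics/{n}12.png',im[:,:,::-1])
s=cv2.imread('pics/scene12.png');t=cv2.imread('pics/top12.png')
rs=lambda im,f:cv2.resize(im,None,fx=f,fy=f,interpolation=cv2.INTER_CUBIC)
cv2.imwrite('pics/s12a.png',rs(s[270:355,310:410],6)); cv2.imwrite('pics/t12a.png',rs(t[200:300,380:440],6)); cv2.imwrite('pics/s12b.png',rs(s[100:270,305:415],3.5))
```

```text
[ 0.30139712 -0.44876026  0.24961466] [ 0.0193886   0.32201281 -0.10230158] 32.6417
```

View pics/s12a.png

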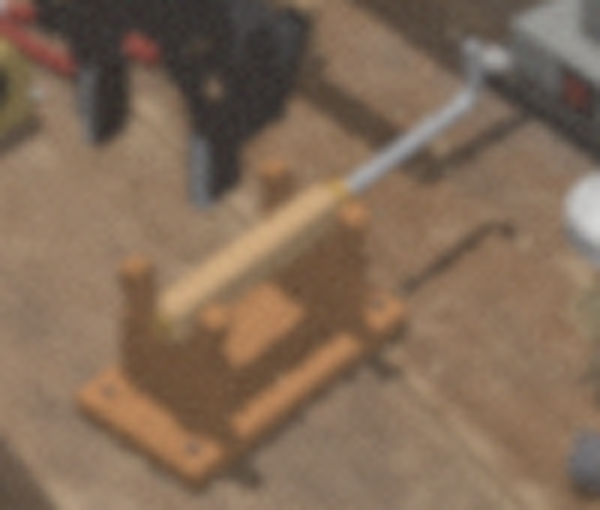

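View pics/t12a.png

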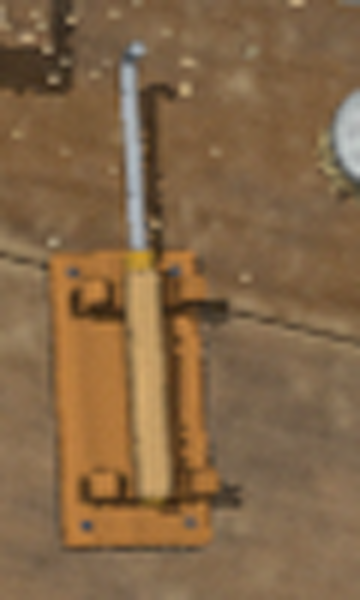

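View pics/s12b.png

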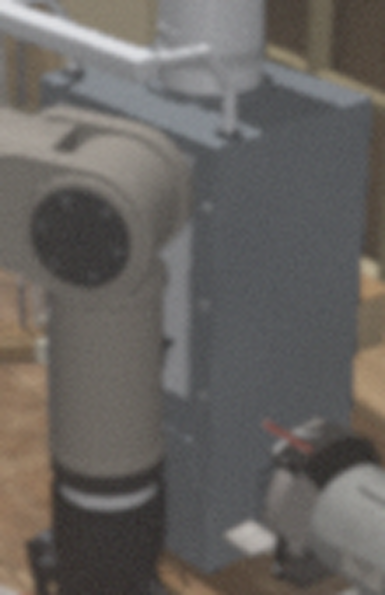

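View pics/top12.png

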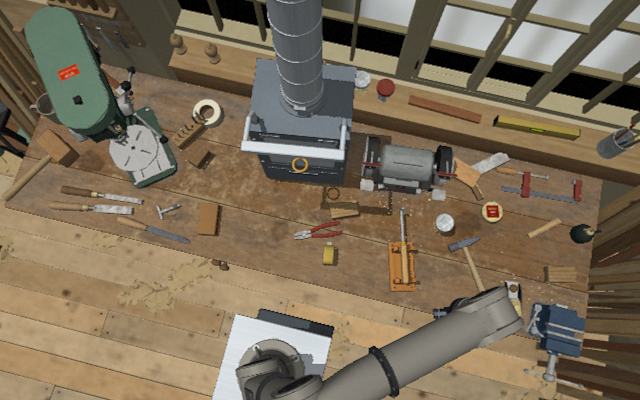

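Run:
```python
from station import robot, fingers, vision, workorder, recognise
from geo import *; from cfg import *
import cv2,json
robot.move_j([74.96, 17.813, 0.802, 86.603, -0.252, 75.585, -1.558])
for n in ('scene','top'):
    im=vision.grab_frame(n); cv2.imwrite(f'pics/{n}13.png',im[:,:,::-1])
s=cv2.imread('pics/scene13.png');t=cv2.imread('pics/top13.png')
rs=lambda im,f:cv2.resize(im,None,fx=f,fy=f,interpolation=cv2.INTER_CUBIC)
cv2.imwrite('pics/s13b.png',rs(s[110:230,305:395],5)); cv2.imwrite('pics/t13b.png',rs(t[130:200,240:360],6))
for q in (0,.04,.08):
    e=pl(pc,eye(q)); print(q,(proj(*cam('scene'),e)+.5-[305,110])*5,(proj(*cam('top'),e)+.5-[240,130])*6)
print(robot.current_time_s())
```

```text
0 [[146.98266787 346.17822251]] [[358.05178088 204.35558736]]
0.04 [[152.67822124 345.8770944 ]] [[359.34487253 194.92261186]]
0.08 [[158.40480388 345.28899069]] [[360.6252674  185.29461264]]
33.6583
```

View pics/s13b.png

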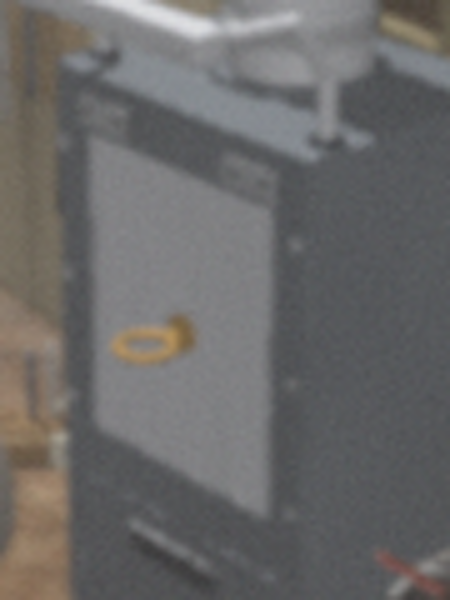

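View pics/t13b.png

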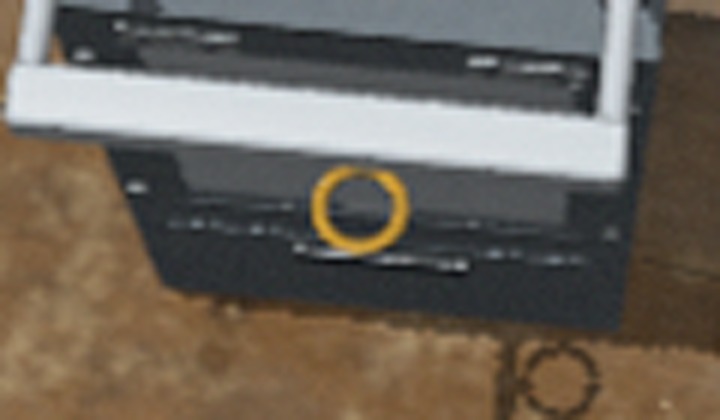

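Run:
```python
from station import robot, workorder
workorder.close_job(); print(robot.current_time_s())
```

```text
the job is handed in; nothing more can be done
the job is handed in; nothing more can be done
```

The flap is shut, the pole is back in its rest, and I handed the job in after about 34 s of the 72 s allowed.

**What I did:** I lifted the pole from its rest and put the hook up through the ring with the pole leaning about 31.5°. I pulled the flap from about 0.55 rad to shut; the force on the tool rose to about 13 N at the stop. Then I unhooked downward, laid the pole back at the pose I had grasped it from, and returned the arm to its start pose.

**Last checks:**
- **Flap:** the top picture shows the ring less than 1 pixel from where it should be with the flap fully shut, and the scene picture agrees. The flap did not move while I unhooked. I did not see the catch itself; I judged it engaged from the force at the stop and from the flap staying shut.
- **Pole:** in both the scene and top pictures it lies as it did at the start, hook end the same way and pointing up.
- **Other things on the bench:** they look unmoved in the last top picture.

**One disagreement:** wrist-camera measurements were up to 4–5 pixels off (several mm) from the overview cameras on far edges such as the rest's base. Before hooking I checked the hook and ring in the scene camera, where both matched to about 1 pixel.

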